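# Close the bench gauge on a spice jar

## Robot

A 6-joint arm with a two-finger parallel gripper is mounted at the origin on a cart in front of the work surface, level with it; the furniture and walls round the work are solid. World frame = base frame: x ahead of the robot, y to its left, z up, the work surface at z = 0. Lengths are in mm, angles in rad, forces in N, time in s.
With the tool pointing down it reaches from about 350 to 850 mm from the base axis. Payload 8.1 kg.
Tool frame: the origin (TCP) lies at the very end of the fingers, on their centre line; the grasp point (between the pads) lies 19 mm behind it; z points along the fingers, y is the line along which they close (so a half turn about z gives the same grasp; the last joint's range is limited). The gripper opens to 85 mm and grips with 20 to 120 N. Pads are 22 mm wide; open, the fingers measure 114 mm over their backs; the gripper's body (76 mm by 85 mm) begins 54 mm behind the grasp point. The pads swing forward as they close: fully open they stand 13 mm farther back than shut.
Start: joints at [1.224, 0.13, 1.488, -0, 1.523, -0.085], TCP at [155.27, 579.566, 231.292] pointing down, gripper open.
Joint ranges: [-2.96, 2.96], [-0.89, 2.26], [0.02, 2.5], [-1.34, 4.48], [0, 2.73], [-2.66, 2.66]. Speed limits (rad/s): [2.39, 2.39, 2.79, 3.14, 3.14, 3.14].

## Interface

Orientations are given as a rotation vector (axis times angle).
In Python, from plant import bot gives the robot as it stands.
- The arm moves only by the tool apply_moves, never from a script. Its argument "steps" is one flat list of numbers, 7 for each row, row after row: the turn, a rotation vector about the world's x, y, z in units of 5 degrees (1.0 is 5 degrees), then the shift along the world's x, y, z in units of 25 mm (1.0 is 25 mm), then the opening, from 0 (shut) to 1 (fully open). In form: [wx, wy, wz, x, y, z, claw, wx, wy, wz, x, y, z, claw, ...]. A call has 1 to 20 rows; each row shifts and turns the commanded pose from where the row before left it; what a row does not reach is not made up. A row lasts 1/12 s, in which the tool goes at most 41.7 mm and 7.16 degrees, less where a joint would pass 70% of its speed; a pose out of reach is approached as far as the arm can. A call is refused whole if a number of a shift passes 1 or a number of a turn 1, either way. A call with a gripper value outside its range is refused whole. The fingers move at their own pace and stop on an object; "squeeze" is the grip in N (left out, the last holds). Time passes only in rows, so rows that do not move let the fingers close. It gives the time, the measured TCP pose, the force, the opening and the grip force at its end, in the units of the state.
- bot.sense(): the state, without advancing time (a new reading comes with each control period).
- bot.grab_frame(name): name is "scene" or "side" or "wrist"; returns a dict with "color" (400x640x3 uint8, red, green, blue), "mtx" (3x3 intrinsics, pixels), "camera_from_world" (4x4, takes a point from world to camera coordinates). Camera axes: x right, y down, z forward; pixel columns grow to the right and rows downward; lengths in mm; the calibration is good to about 2 mm. A picture is of the moment at which its call begins. There is no depth.
- bot.sign_off(): hands the job in; it is judged then, once.
Trained networks look in the newest picture that a camera, given by its name, has taken for a name from the list of things; names that differ only in an ending like _2 or _b are one class to them, and where a whole thing is asked for, a point or a joint stands for the part that bears it (a point fixed in the world has none). Each returns a list of dicts, best first, with "p" (0 to 1); they miss things now and then, are a little off and sometimes report something else, mostly with a low value. They report only what shows in the picture. A call takes as long as a camera call. They do not tell look-alikes from the thing itself.
- bot.boxes_of(target, camera): "at" ([x, y, z] in mm, in world coordinates, good to about 4 mm: the middle of the surface that is visible of it).
- bot.masks_of(target, camera): "mask" (400x640 bool, what is visible of it).
- bot.spot_point(target, camera): "at" ([x, y, z] in mm, in world coordinates, good to about 4 mm: a listed point, or the origin of a listed thing).
The state is a dict: "time": time; "qpos": joint angles; "joint_vel": joint speeds; "tau": joint torques, N m; "tcp_pos": TCP position; "orientation": TCP orientation; "contact_force": force on the tool from outside, world axes, zero at the start; "torque": the same for the moment, N m; "opening": opening from 0.0 (shut) to 1.0 (fully open); "grip_force": force on a finger pad.
Only numpy, scipy, OpenCV 4.12 (cv2) and the standard library are available. Lean on these libraries where they do the work, as an engineer would, in place of code of your own. Each camera call takes 0.05 s, during which the arm holds its last target. There are 200 camera calls.

## Task

I want the width of the jar with the red cap, so stand it upright in the middle of the bench gauge's bed, between the stop and the sliding jaw. Then push the jaw by its black knob until the jar is snug between both faces, pressing gently at about 5 newtons for a moment and never harder than 12, without rocking the jaw off square. Let go and leave the jar standing in the closed gauge; do not disturb the other things.

Things in the scene. Friction and masses are not known exactly. Their poses are not given: they have to be found in the camera images.
- gauge: Bench gauge fixed on the worktop, wooden bed 100 x 280 x 12 mm. Origin on the worktop under the middle of the bed's width, x across the bed, y along the measuring line towards the stop, z up; the bed runs from y = -160 to +120 mm, top at z = 12 mm. All offsets given here are along these axes.
- stop_post (a point): Middle of the front of the fixed aluminium stop post (gauge y = 88 mm, z = 40 mm; post 70 mm wide, top at z = 66 mm). In front of it stands the steel stop face, 56 mm wide, z = 18 to 62 mm, facing -y. A screw sets that face anywhere from gauge y = 45 to 70 mm: different each time, not reported, and rigid under load.
- carriage (a joint): Opening of the sliding carriage, m: the jaw face stands at gauge y = 42 mm minus this value; it closes (value falls) towards +y. Range 0 to 0.100. The carriage slides with about 1.5 N of friction and stays where it is left; it has no spring.
- jaw (a joint): Rocking of the jaw on its carriage about the upright axis of the knob, rad; 0 = square, a spring of about 2 N m/rad brings it back. It rocks when the jar presses the jaw face off its middle (the jar off the measuring line x = 0) or when the jaw is pushed elsewhere than at the knob.
- jaw_face (a point): Middle of the moving jaw's steel face, 56 mm wide, 44 mm high (z = 26 to 70 mm over the worktop), 9 mm thick; its y axis points to the stop.
- jaw_knob (a point): Point on the axis of the round black knob post of the jaw, 18 mm across, 55 mm behind the jaw face on the measuring line, 81 mm over the worktop, 15 mm below the knob's top; below it the post is free down to 38 mm over the worktop. It can be pinched from above at this point.
- jar: Glass spice jar with a red cap and dark label, loose, 44 mm across (cap 45), 108 mm tall, about 0.11 kg. Origin at the centre of its underside, z up. Standing on the bed it slides at the first touch of the jaw with about 1 N, and is held only when it has reached the stop.
- shaker: White salt shaker with a grey domed top, loose, 44 mm across, 90 mm tall; a bystander, to be left alone. Origin at the centre of its underside.
There are look-alikes about, which are no part of the job. Leave any green or orange look-alike of the jar alone.

How it is judged:
By the outcome, as a careful person would: the job done as asked, in the order asked, and still so for the second after the job is handed in, with the robot touching nothing.
It also fails if it takes over 67 s, if anything falls off the work surface, if the arm or the gripper's body presses on something with over 40 N, if the wrist force passes 120 N, or if a joint passes its speed limit or range.

## Working session

There is one attempt and no reset: what is moved stays moved. The work goes in short steps, Python scripts to look and compute and a tool call to move; the robot and the scene stay as the last step left them, time stands still between calls to the robot, and variables do not carry over. Pictures are saved under pics/ and viewed, at most 11 in all, crops included, and the job is handed in when it is done.

Besides the shell and the picture viewer there is one more tool, called as a command line: name --argument value ..., lists and objects as JSON in quotes. apply_moves: Moves the arm, as the interface text tells. Its arguments: {"type":"object","properties":{"steps":{"type":"array"},"squeeze":{"type":"number"}},"required":["steps"]}

```bash
mkdir -p pics
python3 - <<'E'
from plant import bot
import cv2,numpy as np
for c in ("scene","side"):
    f=bot.grab_frame(c); cv2.imwrite(f"pics/{c}0.png",f["color"][:,:,::-1])
    for n in ("gauge","stop_post","jaw_face","jaw_knob","jar","shaker"):
        print(c,n,[(np.round(d["at"]).tolist(),round(d["p"],2)) for d in bot.spot_point(n,c)])
s=bot.sense();print(s["time"],s["tcp_pos"],s["orientation"],s["contact_force"],s["opening"])
E
```

```text
scene gauge [([518.0, -94.0, -4.0], 0.67)]
scene stop_post [([525.0, -7.0, 38.0], 0.55)]
scene jaw_face [([510.0, -144.0, 50.0], 0.55)]
scene jaw_knob [([507.0, -196.0, 82.0], 0.5)]
scene jar [([592.0, 337.0, 1.0], 0.8), ([446.0, 471.0, 2.0], 0.74), ([509.0, 400.0, -1.0], 0.72), ([493.0, 304.0, -2.0], 0.66)]
scene shaker [([462.0, 203.0, 0.0], 0.6)]
side gauge [([512.0, -99.0, -3.0], 0.81)]
side stop_post [([530.0, -13.0, 37.0], 0.97), ([511.0, -144.0, 49.0], 0.67)]
side jaw_face [([512.0, -141.0, 48.0], 0.8)]
side jaw_knob [([501.0, -199.0, 84.0], 0.72)]
side jar [([513.0, 403.0, 2.0], 0.79), ([448.0, 464.0, 1.0], 0.78), ([492.0, 301.0, 0.0], 0.69), ([590.0, 343.0, 3.0], 0.56)]
side shaker [([458.0, 209.0, -1.0], 0.85)]
0.7 [155.27823127 579.56953698 231.28911495] [ 4.10118960e-01  3.11470042e+00 -1.40890920e-05] [ 0.24334302 -0.05533271  0.88873337] 0.9977987529084223
```

View pics/scene0.png

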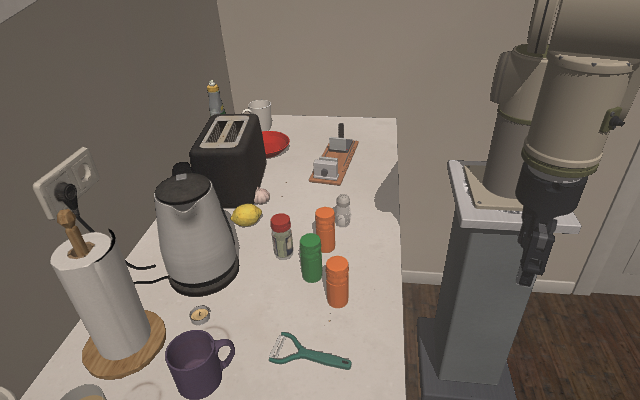

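View pics/side0.png

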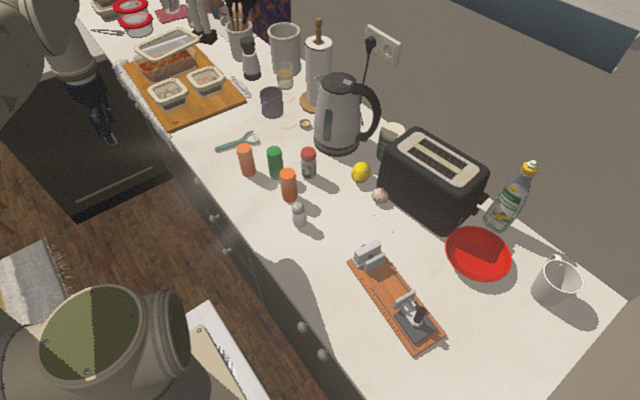

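```bash
cat > h.py <<'E'
from plant import bot
import numpy as np,cv2
def proj(f,p):
    p=np.atleast_2d(p).astype(float); c=(f["camera_from_world"]@np.c_[p,np.ones(len(p))].T)[:3]
    q=f["mtx"]@c; return (q[:2]/q[2]).T
def ray(f,uv):
    T=np.linalg.inv(f["camera_from_world"]); d=T[:3,:3]@np.linalg.solve(f["mtx"],[*uv,1]); return T[:3,3],d
def onz(f,uv,z):
    o,d=ray(f,uv); return o+d*(z-o[2])/d[2]
E
python3 - <<'E'
from h import *
for c in ("scene","side"):
    f=bot.grab_frame(c)
    for p in [(592,338),(446,468),(511,402),(492,302)]: print(c,p,proj(f,[[*p,0],[*p,100]]).round().tolist())
    T=np.linalg.inv(f["camera_from_world"]);print(T[:3,3],T[:3,2])
from scipy.spatial.transform import Rotation as R
print(R.from_rotvec(bot.sense()["orientation"]).as_matrix().round(3))
E
```

```text
scene (592, 338) [[282.0, 254.0], [278.0, 221.0]]
scene (446, 468) [[337.0, 300.0], [337.0, 266.0]]
scene (511, 402) [[312.0, 275.0], [309.0, 242.0]]
scene (492, 302) [[325.0, 246.0], [324.0, 214.0]]
[ 377.77833238 1060.61563198  682.19854928] [ 0.11310185 -0.81841515 -0.56338674]
side (592, 338) [[310.0, 175.0], [309.0, 153.0]]
side (446, 468) [[249.0, 172.0], [244.0, 149.0]]
side (511, 402) [[277.0, 175.0], [274.0, 152.0]]
side (492, 302) [[290.0, 197.0], [288.0, 175.0]]
[ 132.45696783 -322.13273919  885.02894632] [ 0.3815719   0.49991356 -0.77748911]
[[-0.966  0.259  0.   ]
 [ 0.259  0.966  0.   ]
 [-0.     0.    -1.   ]]
```

The scene picture shows the red-capped jar at (282,237), i.e. world about (591,339), with the look-alikes beside it: green at (312,258) and orange at (325,230) and (337,282). The kettle is at (200,240). The gauge is at (335,160) with the jaw's knob at the far end. The side picture agrees, with the jar at (309,163) and the gauge at (395,300).

Run:
```python
from h import *
f=bot.grab_frame("scene")
for uv in [(238,268),(203,291),(170,280)]: print("kettle",onz(f,uv,0).round())
for uv in [(310,180),(347,183),(358,142)]: print("bed",onz(f,uv,12).round())
f=bot.grab_frame("side")
for uv in [(322,145),(360,148)]: print("kettle side",onz(f,uv,0).round())
for uv in [(347,261),(413,352),(446,334)]: print("bed",onz(f,uv,12).round())
```

```text
kettle [684. 395.   0.]
kettle [740. 471.  -0.]
kettle [827. 447.   0.]
bed [573.  26.  12.]
bed [461.  33.  12.]
bed [ 444. -230.   12.]
kettle side [707. 425.   0.]
kettle side [800. 335.   0.]
bed [483.  26.  12.]
bed [ 453. -240.   12.]
bed [ 542. -258.   12.]
```

apply_moves --steps '[0, 0, -1, 1, -0.6, 0, 1, 0, 0, -1, 1, -0.6, 0, 1, 0, 0, -1, 1, -0.6, 0, 1, 0, 0, -1, 1, -0.6, 0, 1, 0, 0, -1, 1, -0.6, 0, 1, 0, 0, -1, 1, -0.6, 0, 1, 0, 0, -1, 1, -0.6, 0, 1, 0, 0, -1, 1, -0.6, 0, 1, 0, 0, -1, 1, -0.6, 0, 1, 0, 0, -1, 1, -0.6, 0, 1, 0, 0, -1, 1, -0.6, 0, 1, 0, 0, -1, 1, -0.6, 0, 1, 0, 0, -1, 1, -0.6, 0, 1, 0, 0, -1, 1, -0.6, 0, 1, 0, 0, -1, 1, -0.6, 0, 1, 0, 0, -1, 0.8, -0.3, 0, 1]'

```text
time: 2.23
tcp_pos: [552.1, 345.1, 231.3]
orientation: [2.322, 2.115, -0.0]
contact_force: [-0.7, 0.7, 1.1]
opening: 1.001
grip_force: 0.0
```

Run:
```python
from h import *
f=bot.grab_frame("wrist"); cv2.imwrite("pics/w1.png",f["color"][:,:,::-1])
for d in bot.spot_point("jar","wrist"): print(np.round(d["at"],1),round(d["p"],2),proj(f,d["at"]).round())
print(proj(f,[[591,339,0],[591,339,108]]).round())
T=np.linalg.inv(f["camera_from_world"]);print(T[:3,3],T[:3,2])
```

```text
[494.3 298.    1.9] 0.94 [[270. 209.]]
[589.6 338.6  -1.2] 0.91 [[349. 167.]]
[449.1 467.4  -1. ] 0.83 [[205.  57.]]
[514.4 404.4  -1.4] 0.79 [[276. 113.]]
[[350. 166.]
 [364. 193.]]
[558.36372842 418.8435606  374.73809879] [-0.02638848 -0.28731721 -0.95747191]
```

View pics/w1.png

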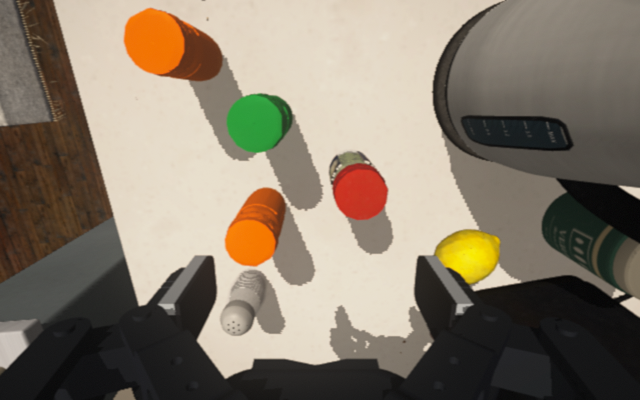

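The wrist picture shows the red cap at (360,191), green at (258,123), oranges at (250,228) and (170,45), and the kettle clear to the right. Next I'll refine the cap centre.

Run:
```python
from h import *
f=bot.grab_frame("wrist"); h=cv2.cvtColor(f["color"],cv2.COLOR_RGB2HSV)
m=(((h[...,0]<4)|(h[...,0]>172))&(h[...,1]>150)&(h[...,2]>60)).astype(np.uint8)
n,l,s,c=cv2.connectedComponentsWithStats(m); i=1+np.argmax(s[1:,4]); print(s[i],c[i])
for z in (100,108): print(onz(f,c[i],z).round(1))
k=cv2.findContours((l==i).astype(np.uint8),0,1)[0][0]; print(cv2.minEnclosingCircle(k))
print(onz(f,cv2.minEnclosingCircle(k)[0],108))
```

```text
[ 332  164   54   56 2238] [358.42448615 191.16085791]
[588.5 338.4 100. ]
[587.6 340.7 108. ]
((358.5542297363281, 191.61483764648438), 28.24142074584961)
[587.70495821 340.32705912 108.        ]
```

apply_moves --steps '[0, 0, 0, 0.73, -0.11, 0, 1, 0, 0, 0, 0.73, -0.11, 0, 1, 0, 0, 0, 0, 0, -0.9, 1, 0, 0, 0, 0, 0, -0.9, 1, 0, 0, 0, 0, 0, -0.9, 1, 0, 0, 0, 0, 0, -0.9, 1, 0, 0, 0, 0, 0, -0.9, 1, 0, 0, 0, 0, 0, -0.9, 1, 0, 0, 0, 0, 0, -0.9, 1, 0, 0, 0, 0, 0, -0.7, 1, 0, 0, 0, 0, 0, 0, 0, 0, 0, 0, 0, 0, 0, 0, 0, 0, 0, 0, 0, 0, 0, 0, 0, 0, 0, 0, 0, 0, 0, 0, 0, 0, 0, 0, 0, 0, 0, 0, 0, 0, 0, 0, 0, 0, 0, 0, 0, 0, 0, 0, 0, 0, 0, 0, 0, 0]' --squeeze 30

```text
time: 3.88
tcp_pos: [588.0, 342.3, 58.5]
orientation: [2.316, 2.122, 0.005]
contact_force: [0.1, 0.0, 6.7]
opening: 0.513
grip_force: 30.2
```

apply_moves --steps '[0, 0, 0, 0, 0, 0.4, 0, 0, 0, 0, 0, 0, 0.9, 0, 0, 0, 0, 0, 0, 0.9, 0, 0, 0, 0, 0, 0, 0.9, 0, 0, 0, 0, 0, 0, 0.9, 0, 0, 0, 0, 0, 0, 0.9, 0, 0, 0, 0, 0, 0, 0.9, 0, 0, 0, 0, -0.2, -0.9, 0.6, 0, 0, 0, 0, -0.2, -0.9, 0, 0, 0, 0, 0, -0.2, -0.9, 0, 0, 0, 0, 0, -0.2, -0.9, 0, 0, 0, 0, 0, -0.2, -0.9, 0, 0, 0, 0, 0, -0.2, -0.9, 0, 0, 0, 0, 0, -0.2, -0.9, 0, 0, 0, 0, 0, -0.2, -0.9, 0, 0, 0, 0, 0, -0.2, -0.9, 0, 0, 0, 0, 0, -0.2, -0.9, 0, 0, 0, 0, 0, -0.2, -0.9, 0, 0, 0, 0, 0, -0.2, -0.9, 0, 0]'

```text
time: 5.47
tcp_pos: [526.2, 70.5, 216.9]
orientation: [2.316, 2.122, 0.0]
contact_force: [-0.7, -0.6, -1.2]
opening: 0.517
grip_force: 30.7
```

Run:
```python
from h import *
f=bot.grab_frame("wrist"); cv2.imwrite("pics/w2.png",f["color"][:,:,::-1])
for c in ("wrist",):
  for n in ("gauge","stop_post","jaw_face","jaw_knob","jar"):
    for d in bot.spot_point(n,c): print(n,np.round(d["at"],1),round(d["p"],2),proj(f,d["at"]).round())
s=bot.sense();print(s["time"],s["tcp_pos"],s["contact_force"],s["grip_force"])
```

```text
jar [528.7  67.6 161.1] 0.92 [[320. 223.]]
5.7667 [526.91393162  72.19469281 216.66179332] [ 0.49159974  0.43632291 -0.85184829] 30.72007544556982
```

View pics/w2.png

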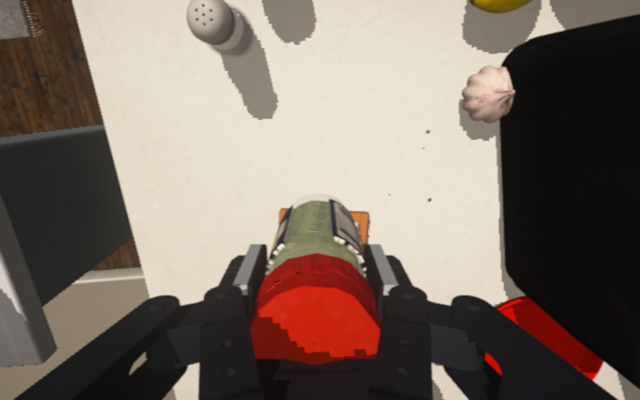

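The wrist picture shows the jar held at (318,290), hiding the gauge, of which only the orange end is visible at (325,212). I'll fly past the gauge so the wrist camera can see it.

apply_moves --steps '[0, 0, 0, 0, -1, 0, 0, 0, 0, 0, 0, -1, 0, 0, 0, 0, 0, -0.1, -1, 0, 0, 0, 0, 0, -0.1, -1, 0, 0, 0, 0, 0, -0.1, -1, 0, 0, 0, 0, 0, -0.1, -1, 0, 0, 0, 0, 0, -0.1, -1, 0, 0, 0, 0, 0, -0.1, -1, 0, 0, 0, 0, 0, -0.1, -1, 0, 0, 0, 0, 0, 0, -1, 0, 0, 0, 0, 0, 0, -1, 0, 0, 0, 0, 0, 0, -1, 0, 0, 0, 0, 0, 0, 0, 0, 0]'

```text
time: 6.85
tcp_pos: [509.5, -231.5, 216.2]
orientation: [2.317, 2.12, -0.002]
contact_force: [-0.6, -0.5, -1.1]
opening: 0.512
grip_force: 30.7
```

Run:
```python
from h import *
f=bot.grab_frame("wrist"); cv2.imwrite("pics/w3.png",f["color"][:,:,::-1])
np.savez("w3.npz",**f)
for c in ("wrist",):
  for n in ("gauge","stop_post","jaw_face","jaw_knob","jar"):
    for d in bot.spot_point(n,c): print(n,np.round(d["at"],1),round(d["p"],2),proj(f,d["at"]).round())
s=bot.sense();print(s["time"],s["tcp_pos"],s["contact_force"],s["grip_force"])
```

```text
gauge [ 5.137e+02 -9.530e+01  2.000e-01] 0.55 [[308.  28.]]
jaw_face [ 509.5 -144.    47.1] 0.91 [[307.  80.]]
jaw_knob [ 501.6 -207.1   82.3] 0.62 [[304. 159.]]
7.15 [ 509.62534891 -227.13670497  216.26989367] [-0.43643487  0.66493398 -1.54120485] 30.73837767165969
```

View pics/w3.png

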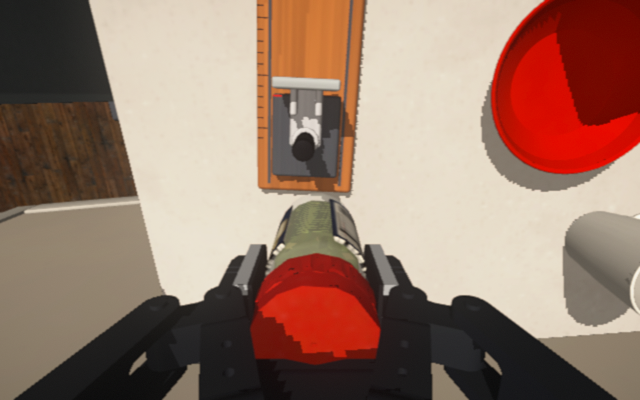

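The wrist picture shows the gauge: near bed corners at (258,190) and (351,193), bed edges running up to (257,0) and (365,0), knob top at (303,147) and jaw face top edge at y≈79 from x=273 to 340.

Run:
```python
from h import *
f=dict(np.load("w3.npz")); img=f["color"]; h=cv2.cvtColor(img,cv2.COLOR_RGB2HSV)
m=((h[...,0]>4)&(h[...,0]<18)&(h[...,1]>120))
m[200:]=0; m[:,:200]=0; m[:,420:]=0
L=[];R=[]
for r in range(2,180,4):
    c=np.where(m[r])[0]
    if len(c): L.append(onz(f,(c.min(),r+.5),12)[:2]);R.append(onz(f,(c.max()+1,r+.5),12)[:2])
for n,P in(("L",L),("R",R)):
    vx,vy,x0,y0=cv2.fitLine(np.float32(P),cv2.DIST_HUBER,0,.01,.01).ravel(); s=np.sign(vy)
    print(n,"slope",vx/vy,"deg",np.degrees(np.arctan(vx/vy)),"x at y=-100:",x0+(-100-y0)*vx/vy, "n",len(P))
C=[]
for c in range(265,347,4):
    r=np.where(m[:,c])[0].max()+1; C.append(onz(f,(c+.5,r),12)[:2])
vx,vy,x0,y0=cv2.fitLine(np.float32(C),cv2.DIST_HUBER,0,.01,.01).ravel()
print("rear edge deg",np.degrees(np.arctan(vy/vx)),"y at x=505:",y0+(505-x0)*vy/vx)
print("knob top",onz(f,(303,147),96),"face top L/R",onz(f,(273,79),70),onz(f,(340,81),70))
```

```text
L slope 0.13043961 deg 7.4316792 x at y=-100: 466.11932 n 45
R slope 0.13521983 deg 7.7008166 x at y=-100: 565.364 n 45
rear edge deg -7.5520024 y at x=505: -254.71088
knob top [ 502.67035537 -195.22963065   96.        ] face top L/R [ 482.71074426 -142.15614167   70.        ] [ 536.51252438 -148.48665628   70.        ]
```

apply_moves --steps '[0, 0, -0.1, 0.05, 0.95, 0, 0, 0, 0, -0.1, 0.05, 0.95, 0, 0, 0, 0, -0.1, 0.05, 0.95, 0, 0, 0, 0, -0.1, 0.05, 0.95, 0, 0, 0, 0, -0.1, 0.05, 0.95, 0, 0, 0, 0, 0, 0.05, 0.95, 0, 0, 0, 0, 0, 0, 0, -0.9, 0, 0, 0, 0, 0, 0, -0.9, 0, 0, 0, 0, 0, 0, -0.9, 0, 0, 0, 0, 0, 0, -0.9, 0, 0, 0, 0, 0, 0, -0.9, 0, 0, 0, 0, 0, 0, 0, 0, 0, 0, 0, 0, 0, 0, 0, 0, 0, 0, 0, 0, 0, 0]'

```text
time: 8.32
tcp_pos: [517.5, -85.6, 105.3]
orientation: [2.36, 2.071, 0.001]
contact_force: [0.3, -0.6, -0.0]
opening: 0.515
grip_force: 30.8
```

Run:
```python
from h import *
for c in ("scene","side","wrist"):
  f=bot.grab_frame(c)
  if c=="side": np.savez("s4.npz",**f)
  for n in ("jar","stop_post","jaw_face"):
    for d in bot.spot_point(n,c):
      if d["at"][1]<50: print(c,n,np.round(d["at"],1),round(d["p"],2))
s=bot.sense();print(s["time"],s["tcp_pos"],s["orientation"],s["contact_force"])
```

```text
scene jar [522.3 -92.   46.8] 0.69
scene jar [ 504.8 -198.6   80.7] 0.48
scene stop_post [527.1  -9.5  36.9] 0.96
scene jaw_face [ 513.4 -146.7   47.2] 0.6
side jar [517.9 -88.3  45.8] 0.83
side stop_post [525.3  -9.9  36.8] 0.94
side jaw_face [ 512.5 -144.2   48.1] 0.89
wrist jar [513.7 -90.5  50.2] 0.59
wrist stop_post [523.9 -12.4  39.8] 0.91
8.9167 [516.73929067 -85.94873229 103.79822001] [-2.36197876e+00 -2.07132131e+00  3.23075292e-05] [-0.11447643 -0.08219589 -1.35763243]
```

apply_moves --steps '[0, 0, 0, 0.04, 0, -0.6, 0, 0, 0, 0, 0, 0, -0.4, 0, 0, 0, 0, 0, 0, -0.2, 0, 0, 0, 0, 0, 0, -0.05, 0, 0, 0, 0, 0, 0, 0, 0, 0, 0, 0, 0, 0, 0, 0, 0, 0, 0, 0, 0, 0, 0]'

```text
time: 9.5
tcp_pos: [518.2, -86.1, 73.2]
orientation: [2.361, 2.071, 0.001]
contact_force: [1.1, -0.4, -1.5]
opening: 0.517
grip_force: 30.8
```

apply_moves --steps '[0, 0, 0, 0, 0, -0.04, 0, 0, 0, 0, 0, 0, -0.03, 0, 0, 0, 0, 0, 0, 0, 0, 0, 0, 0, 0, 0, 0, 0, 0, 0, 0, 0, 0, 0, 0]'

```text
time: 9.92
tcp_pos: [517.8, -85.9, 70.9]
orientation: [2.362, 2.071, 0.0]
contact_force: [0.2, -0.5, -1.1]
opening: 0.517
grip_force: 30.8
```

apply_moves --steps '[0, 0, 0, 0, 0, -0.03, 0, 0, 0, 0, 0, 0, -0.02, 0, 0, 0, 0, 0, 0, 0, 0, 0, 0, 0, 0, 0, 0, 0, 0, 0, 0, 0, 0, 0, 0]'

```text
time: 10.33
tcp_pos: [518.2, -86.1, 70.4]
orientation: [2.361, 2.071, 0.001]
contact_force: [-1.6, 0.1, 5.2]
opening: 0.513
grip_force: 29.8
```

apply_moves --steps '[0, 0, 0, 0, 0, 0, 0.56, 0, 0, 0, 0, 0, 0, 0.62, 0, 0, 0, 0, 0, 0, 0.7, 0, 0, 0, 0, 0, 0, 0.85, 0, 0, 0, 0, 0, 0, 1, 0, 0, 0, 0, 0, 0, 1, 0, 0, 0, 0, 0, 0, 1, 0, 0, 0, 0, 0, 0.3, 1, 0, 0, 0, 0, 0, 0.6, 1, 0, 0, 0, 0, 0, 0.9, 1, 0, 0, 0, 0, 0, 0.9, 1, 0, 0, 0, 0, 0, 0.9, 1, 0, 0, 0, 0, -0.5, 0.9, 1, 0, 0, 0, -0.1, -0.9, 0, 1, 0, 0, 0, -0.1, -0.9, 0, 1, 0, 0, 0, -0.1, -0.9, 0, 1, 0, 0, 0, -0.1, -0.9, 0, 1, 0, 0, 0, -0.1, 0, 0, 1, 0, 0, 0, 0, 0, 0, 1]'

```text
time: 11.92
tcp_pos: [504.9, -189.3, 182.5]
orientation: [2.364, 2.069, 0.0]
contact_force: [-0.4, 0.3, -0.1]
opening: 0.999
grip_force: 0.0
```

Run:
```python
from h import *
for c in ("wrist","side"):
  f=bot.grab_frame(c); cv2.imwrite(f"pics/{c}5.png",f["color"][:,:,::-1]); np.savez(f"{c}5.npz",**f)
  for n in ("jar","stop_post","jaw_face","jaw_knob"):
    for d in bot.spot_point(n,c):
      if d["at"][1]<50: print(c,n,np.round(d["at"],1),round(d["p"],2),proj(f,d["at"]).round())
s=bot.sense();print(s["time"],s["tcp_pos"],s["orientation"],s["contact_force"])
```

```text
wrist jar [518.6 -91.6  14.2] 0.83 [[317.  66.]]
wrist stop_post [ 510.5 -141.1   47.2] 0.2 [[315. 128.]]
wrist jaw_face [ 511.2 -141.5   47.7] 0.62 [[316. 129.]]
wrist jaw_knob [ 502.8 -204.7   83.7] 0.6 [[316. 218.]]
side jar [ 511.4 -143.7   46.9] 0.69 [[403. 298.]]
side jar [518.5 -86.5  14. ] 0.68 [[387. 285.]]
side stop_post [527.7 -12.5  37.2] 0.56 [[370. 257.]]
side jaw_face [ 510.9 -143.3   47.3] 0.58 [[403. 298.]]
side jaw_knob [ 497.4 -198.1   82.7] 0.74 [[419. 313.]]
12.4167 [ 505.39626667 -188.02229539  182.06721159] [2.36123038e+00 2.07222748e+00 2.05487292e-05] [-0.11181767  0.22488181 -0.45010606]
```

View pics/wrist5.png

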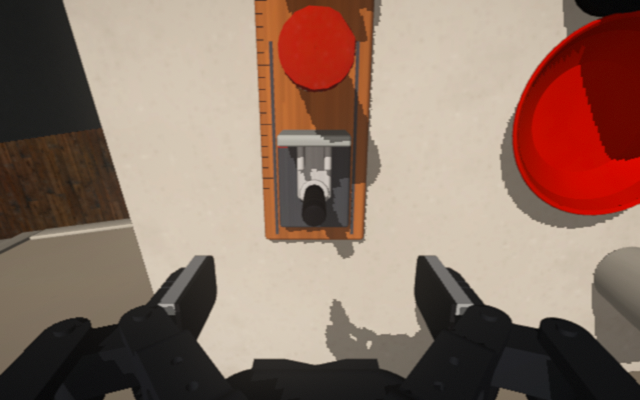

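The picture shows the jar standing upright on the bed, cap at (317,47), with the jaw at (315,138) and the knob top at (315,193). I'll compute offsets from the measuring line.

Run:
```python
from h import *
f=dict(np.load("wrist5.npz")); h=cv2.cvtColor(f["color"],cv2.COLOR_RGB2HSV)
m=(((h[...,0]<4)|(h[...,0]>172))&(h[...,1]>150)&(h[...,2]>60)).astype(np.uint8); m[:,420:]=0; m[120:]=0
n,l,s,c=cv2.connectedComponentsWithStats(m); i=1+np.argmax(s[1:,4])
cc=cv2.minEnclosingCircle(cv2.findContours((l==i).astype(np.uint8),0,1)[0][0]); print(cc)
a=np.radians(7.55); O=np.array([516.4,-94.9]); ex=np.array([np.cos(a),-np.sin(a)]); ey=np.array([np.sin(a),np.cos(a)])
g=lambda p:(np.round([(p[:2]-O)@ex,(p[:2]-O)@ey],1))
print("cap",g(onz(f,cc[0],120)))
k=(h[...,2]<45).astype(np.uint8); k[:, :285]=0;k[:,345:]=0;k[240:]=0;k[:150]=0
n,l,s,c=cv2.connectedComponentsWithStats(k); i=1+np.argmax(s[1:,4]); print("knob blob",s[i],c[i])
x,y,w,hh,_=s[i]
p=onz(f,(x+w/2,y+w/2),96); print("knob top",p,g(p))
h0=h[...,0];mm=((h0>4)&(h0<18)&(h[...,1]>120)); mm[:,:200]=0;mm[:,420:]=0;mm[245:]=0
e=[]
for r in range(5,225,4):
    q=np.where(mm[r])[0]; L=onz(f,(q.min(),r+.5),12);R=onz(f,(q.max()+1,r+.5),12); e.append([*g(L),*g(R)])
e=np.array(e); print("bed edges x' median",np.median(e,0))
```

```text
((317.1803894042969, 48.66455841064453), 42.34272766113281)
cap [1.7 4.1]
knob blob [303 186  24  40 765] [314.18823529 206.35294118]
knob top [ 504.79611874 -184.87000369   96.        ] [  0.3 -90.7]
bed edges x' median [-49.1 -36.5  48.8 -36.7]
```

Run:
```python
from h import *
f=dict(np.load("wrist5.npz"))
a=np.radians(7.55); O=np.array([516.4,-94.9]); ex=np.array([np.cos(a),-np.sin(a)]); ey=np.array([np.sin(a),np.cos(a)])
g=lambda p:(np.round([(p[:2]-O)@ex,(p[:2]-O)@ey],1))
for uv in [(314.5,213),(314.5,215)]: p=onz(f,uv,96); print("knob",p.round(1),g(p))
for uv in [(278,131),(350,132),(278,146),(350,146)]: print("face",g(onz(f,uv,70)),g(onz(f,uv,26)))
T=bot.sense()["tcp_pos"];print(T,g(T))
f=dict(np.load("side5.npz"))
cv2.imwrite("pics/s5c.png",cv2.resize(f["color"][225:355,335:455,::-1],None,fx=4.5,fy=4.5,interpolation=cv2.INTER_CUBIC))
```

```text
knob [ 502.9 -196.    96. ] [-1.00e-01 -1.02e+02]
knob [ 502.7 -197.5   96. ] [-1.000e-01 -1.035e+02]
face [-27.2 -46.4] [-31.9 -50.7]
face [ 26.5 -47.2] [ 31.  -51.7]
face [-27.6 -57.5] [-32.4 -63.8]
face [ 26.8 -57.6] [ 31.3 -63.9]
[ 505.39626667 -188.02229539  182.06721159] [  1.3 -93.8]
```

View pics/s5c.png

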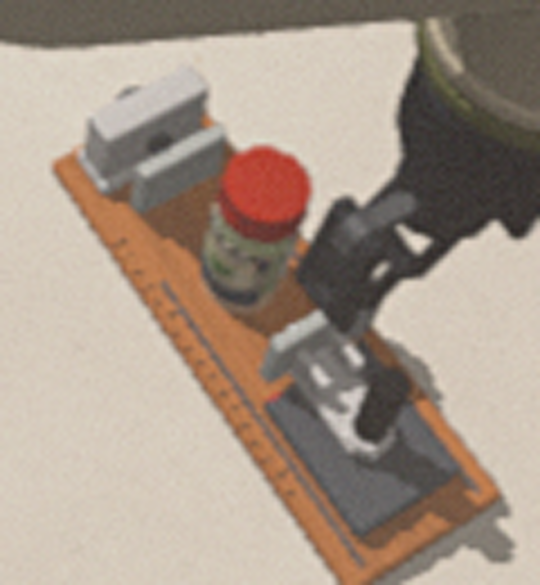

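The crop shows the jar upright between the stop face (180,165) and the jaw (300,345), with the knob at (385,405). Next I'll go down on the knob and pinch it.

apply_moves --steps '[0, 0, 0, -0.1, -0.3, 0, 1, 0, 0, 0, 0, 0, -0.9, 1, 0, 0, 0, 0, 0, -0.9, 1, 0, 0, 0, 0, 0, -0.9, 1, 0, 0, 0, 0, 0, -0.9, 0.8, 0, 0, 0, 0, 0, -0.8, 0.6, 0, 0, 0, 0, 0, -0.3, 0.5, 0, 0, 0, 0, 0, 0, 0.5, 0, 0, 0, 0, 0, 0, 0.4, 0, 0, 0, 0, 0, 0, 0.35, 0, 0, 0, 0, 0, 0, 0.3, 0, 0, 0, 0, 0, 0, 0.3, 0, 0, 0, 0, 0, 0, 0.3]' --squeeze 22

```text
time: 13.5
tcp_pos: [503.5, -196.3, 65.6]
orientation: [2.361, 2.07, 0.001]
contact_force: [-0.6, -0.4, 0.6]
opening: 0.301
grip_force: 0.0
```

Run:
```python
from h import *
s=bot.sense();print(s["time"],s["tcp_pos"],s["contact_force"],s["opening"],s["grip_force"])
f=bot.grab_frame("wrist"); cv2.imwrite("pics/w6.png",f["color"][:,:,::-1])
```

```text
13.5 [ 503.47014073 -196.26216199   65.63781217] [-0.61422806 -0.37575017  0.59356414] 0.30117557423146557 0.0
```

View pics/w6.png

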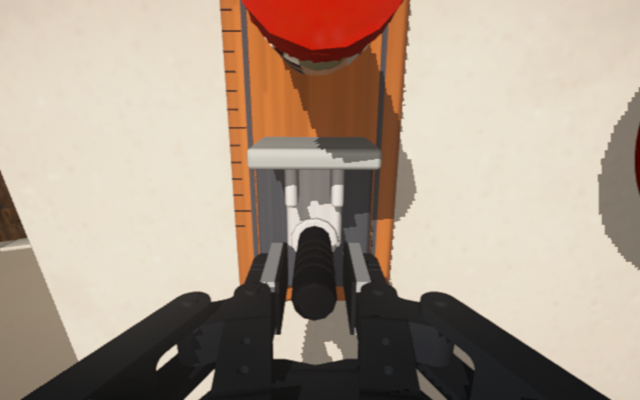

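The knob at (315,270) is centred between the pads, and the jaw at (315,153) is square. I'll close on it.

apply_moves --steps '[0, 0, 0, 0, 0, 0, 0.24, 0, 0, 0, 0, 0, 0, 0.2, 0, 0, 0, 0, 0, 0, 0.1, 0, 0, 0, 0, 0, 0, 0, 0, 0, 0, 0, 0, 0, 0, 0, 0, 0, 0, 0, 0, 0, 0, 0, 0, 0, 0, 0, 0]' --squeeze 22

```text
time: 14.13
tcp_pos: [503.0, -196.0, 64.9]
orientation: [2.362, 2.071, 0.0]
contact_force: [-0.7, 1.4, 5.6]
opening: 0.201
grip_force: 22.1
```

apply_moves --steps '[0, 0, 0, 0.013, 0.1, 0, 0, 0, 0, 0, 0.026, 0.2, 0, 0, 0, 0, 0, 0.026, 0.2, 0, 0, 0, 0, 0, 0.026, 0.2, 0, 0, 0, 0, 0, 0.013, 0.1, 0, 0, 0, 0, 0, 0.0105, 0.08, 0, 0, 0, 0, 0, 0.0105, 0.08, 0, 0, 0, 0, 0, 0.0105, 0.08, 0, 0, 0, 0, 0, 0.0105, 0.08, 0, 0, 0, 0, 0, 0.0105, 0.08, 0, 0, 0, 0, 0, 0.0105, 0.08, 0, 0, 0, 0, 0, 0.0105, 0.08, 0, 0, 0, 0, 0, 0.0105, 0.08, 0, 0]'

```text
time: 15.22
tcp_pos: [507.8, -160.0, 64.9]
orientation: [2.361, 2.071, -0.0]
contact_force: [-0.9, -2.7, 4.9]
opening: 0.202
grip_force: 22.2
```

Run:
```python
from h import *
s=bot.sense();print(s["time"],s["tcp_pos"],s["contact_force"],s["torque"])
f=bot.grab_frame("wrist"); cv2.imwrite("pics/w7.png",f["color"][:,:,::-1])
f=bot.grab_frame("side"); 
a=np.radians(7.55); O=np.array([516.4,-94.9]); ey=np.array([np.sin(a),np.cos(a)])
for y in (45,55,65,70):
    p=O+y*ey; print(y,[proj(f,[[*(p+x*np.array([np.cos(a),-np.sin(a)])),62]]).round().tolist() for x in(-28,28)])
cv2.imwrite("pics/s7c.png",cv2.resize(f["color"][225:355,335:455,::-1],None,fx=4.5,fy=4.5,interpolation=cv2.INTER_CUBIC))
```

```text
15.2167 [ 507.78774291 -159.99093847   64.89469686] [-0.89498855 -2.67129752  4.85231543] [-0.3827416   0.13842508 -0.03402737]
45 [[[371.0, 269.0]], [[389.0, 259.0]]]
55 [[[368.0, 266.0]], [[387.0, 256.0]]]
65 [[[366.0, 263.0]], [[385.0, 253.0]]]
70 [[[365.0, 261.0]], [[383.0, 252.0]]]
```

View pics/s7c.png

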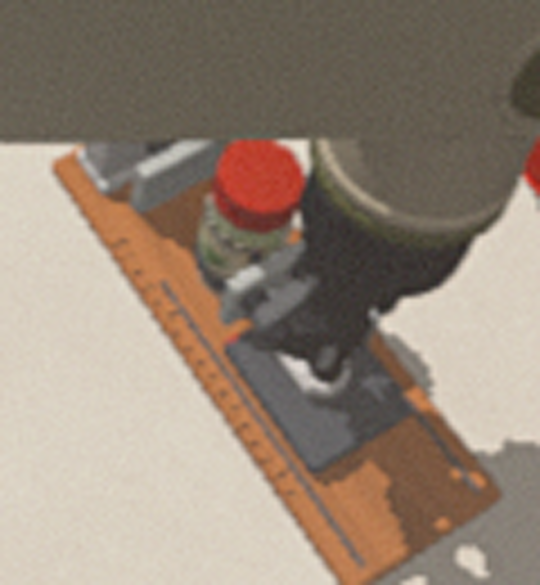

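The side crop shows the jar upright, sliding with the jaw, cap at (260,180), and the stop face's top edge running from (133,180) to (215,140).

Run:
```python
from h import *
f=dict(np.load("side5.npz"))
a=np.radians(7.55); O=np.array([516.4,-94.9]); ex=np.array([np.cos(a),-np.sin(a)]); ey=np.array([np.sin(a),np.cos(a)])
g=lambda p:(np.round([(p[:2]-O)@ex,(p[:2]-O)@ey],1))
cr=lambda u,v:(335+u/4.5,225+v/4.5)
for n,uv,z in [("stopL",(135,182),62),("stopR",(224,135),62),("stopLbot",(136,210),18),("jawL",(265,352),70),("jawR",(325,318),70),("postL",(88,122),66),("postR",(203,72),66)]: print(n,g(onz(f,cr(*uv),z)))
f=bot.grab_frame("scene"); cv2.imwrite("pics/sc8.png",cv2.resize(f["color"][125:200,290:390,::-1],None,fx=7,fy=7,interpolation=cv2.INTER_CUBIC)); np.savez("sc8.npz",**f)
```

```text
stopL [-34.2  60.7]
stopR [25.  60.4]
stopLbot [-26.8  63.7]
jawL [-34.4 -54.8]
jawR [  3.1 -55.4]
postL [-37.4 103.1]
postR [37. 98.]
```

apply_moves --steps '[0, 0, 0, 0.0105, 0.08, 0, 0, 0, 0, 0, 0.0105, 0.08, 0, 0, 0, 0, 0, 0.0105, 0.08, 0, 0, 0, 0, 0, 0.0105, 0.08, 0, 0, 0, 0, 0, 0.0105, 0.08, 0, 0, 0, 0, 0, 0.0105, 0.08, 0, 0, 0, 0, 0, 0, 0, 0, 0]'

```text
time: 15.95
tcp_pos: [509.4, -147.6, 64.9]
orientation: [2.361, 2.071, 0.0]
contact_force: [-0.2, -1.2, 5.8]
opening: 0.204
grip_force: 22.2
```

apply_moves --steps '[0, 0, 0, 0.0053, 0.04, 0, 0, 0, 0, 0, 0.0053, 0.04, 0, 0, 0, 0, 0, 0.0053, 0.04, 0, 0, 0, 0, 0, 0.0053, 0.04, 0, 0, 0, 0, 0, 0.0053, 0.04, 0, 0, 0, 0, 0, 0.0053, 0.04, 0, 0, 0, 0, 0, 0.0053, 0.04, 0, 0, 0, 0, 0, 0.0053, 0.04, 0, 0]'

```text
time: 16.62
tcp_pos: [510.4, -140.0, 64.9]
orientation: [2.361, 2.071, 0.0]
contact_force: [-0.6, -3.0, 5.6]
opening: 0.202
grip_force: 22.2
```

apply_moves --steps '[0, 0, 0, 0.0026, 0.02, 0, 0, 0, 0, 0, 0.0026, 0.02, 0, 0, 0, 0, 0, 0.0026, 0.02, 0, 0]'

```text
time: 16.87
tcp_pos: [510.7, -138.5, 64.9]
orientation: [2.361, 2.071, 0.0]
contact_force: [-1.2, -2.8, 5.4]
opening: 0.205
grip_force: 22.2
```

apply_moves --steps '[0, 0, 0, 0.0026, 0.02, 0, 0, 0, 0, 0, 0.0026, 0.02, 0, 0, 0, 0, 0, 0.0026, 0.02, 0, 0]'

```text
time: 17.12
tcp_pos: [510.9, -137.0, 64.9]
orientation: [2.361, 2.071, 0.0]
contact_force: [-0.1, -1.9, 4.4]
opening: 0.2
grip_force: 22.2
```

apply_moves --steps '[0, 0, 0, 0.0026, 0.02, 0, 0, 0, 0, 0, 0.0026, 0.02, 0, 0]'

```text
time: 17.28
tcp_pos: [511.0, -136.0, 64.9]
orientation: [2.361, 2.071, 0.0]
contact_force: [-1.2, -1.9, 5.2]
opening: 0.204
grip_force: 22.2
```

apply_moves --steps '[0, 0, 0, 0.0026, 0.02, 0, 0, 0, 0, 0, 0.0026, 0.02, 0, 0]'

```text
time: 17.45
tcp_pos: [511.1, -135.0, 64.9]
orientation: [2.361, 2.071, 0.0]
contact_force: [-0.7, -3.5, 5.3]
opening: 0.204
grip_force: 22.2
```

apply_moves --steps '[0, 0, 0, 0.0026, 0.02, 0, 0, 0, 0, 0, 0.0013, 0.01, 0, 0]'

```text
time: 17.62
tcp_pos: [511.3, -134.2, 64.9]
orientation: [2.361, 2.071, 0.0]
contact_force: [-0.8, -2.8, 5.0]
opening: 0.207
grip_force: 22.2
```

apply_moves --steps '[0, 0, 0, 0.0026, 0.02, 0, 0, 0, 0, 0, 0.0026, 0.02, 0, 0]'

```text
time: 17.78
tcp_pos: [511.4, -133.2, 64.9]
orientation: [2.361, 2.071, 0.0]
contact_force: [-0.5, -2.6, 5.2]
opening: 0.204
grip_force: 22.2
```

apply_moves --steps '[0, 0, 0, 0.0026, 0.02, 0, 0, 0, 0, 0, 0.0026, 0.02, 0, 0]'

```text
time: 17.95
tcp_pos: [511.5, -132.2, 64.9]
orientation: [2.361, 2.071, 0.0]
contact_force: [-0.4, -2.4, 4.5]
opening: 0.202
grip_force: 22.2
```

apply_moves --steps '[0, 0, 0, 0.0026, 0.02, 0, 0, 0, 0, 0, 0.0026, 0.02, 0, 0]'

```text
time: 18.12
tcp_pos: [511.6, -131.2, 64.9]
orientation: [2.361, 2.071, 0.0]
contact_force: [-0.2, -3.3, 4.4]
opening: 0.201
grip_force: 22.2
```

apply_moves --steps '[0, 0, 0, 0.0026, 0.02, 0, 0, 0, 0, 0, 0.0026, 0.02, 0, 0]'

```text
time: 18.28
tcp_pos: [511.7, -130.6, 64.9]
orientation: [2.361, 2.07, -0.001]
contact_force: [-0.9, -6.4, 5.4]
opening: 0.202
grip_force: 22.1
```

apply_moves --steps '[0, 0, 0, 0, 0, 0, 0, 0, 0, 0, 0, 0, 0, 0, 0, 0, 0, 0, 0, 0, 0]'

```text
time: 18.53
tcp_pos: [511.7, -130.7, 64.9]
orientation: [2.361, 2.07, -0.0]
contact_force: [-1.2, -5.7, 5.1]
opening: 0.205
grip_force: 22.2
```

apply_moves --steps '[0, 0, 0, 0.0006, 0.005, 0, 0, 0, 0, 0, 0, 0, 0, 0, 0, 0, 0, 0, 0, 0, 0, 0, 0, 0, 0, 0, 0, 0, 0, 0, 0, 0, 0, 0, 0, 0, 0, 0, 0, 0, 0, 0]'

```text
time: 19.03
tcp_pos: [511.7, -130.7, 64.9]
orientation: [2.361, 2.07, -0.0]
contact_force: [-1.0, -4.9, 5.5]
opening: 0.201
grip_force: 22.2
```

Run:
```python
from h import *
F=[]
for i in range(4):
    f=bot.grab_frame("wrist"); s=bot.sense(); F.append(s["contact_force"])
print(s["time"],s["tcp_pos"],np.round(F,1).tolist())
cv2.imwrite("pics/w9.png",f["color"][:,:,::-1])
```

```text
19.2333 [ 511.70679486 -130.65376904   64.89994555] [[-0.3, -5.3, 5.1], [-0.1, -5.7, 5.7], [-0.5, -5.7, 5.0], [-0.4, -5.0, 5.0]]
```

View pics/w9.png

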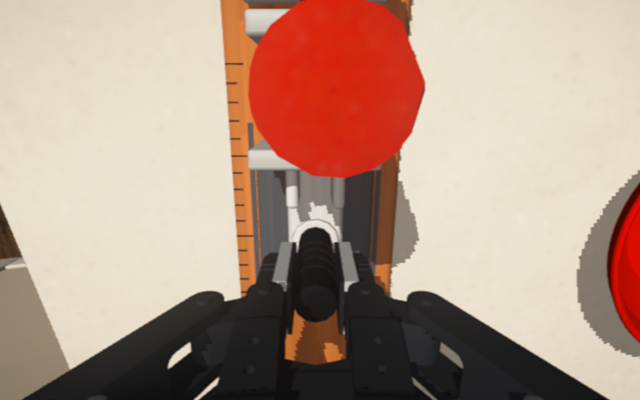

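Run:
```python
from h import *
f=bot.grab_frame("wrist"); h=cv2.cvtColor(f["color"],cv2.COLOR_RGB2HSV)
m=(((h[...,0]<4)|(h[...,0]>172))&(h[...,1]>150)&(h[...,2]>60)).astype(np.uint8); m[:,460:]=0; m[200:]=0
cc=cv2.minEnclosingCircle(max(cv2.findContours(m,0,1)[0],key=len)); 
a=np.radians(7.55); O=np.array([516.4,-94.9]); ex=np.array([np.cos(a),-np.sin(a)]); ey=np.array([np.sin(a),np.cos(a)])
g=lambda p:(np.round([(p[:2]-O)@ex,(p[:2]-O)@ey],1))
print(cc,g(onz(f,cc[0],120)))
h0=h[...,0];mm=((h0>4)&(h0<18)&(h[...,1]>120)); mm[:,:200]=0;mm[:,420:]=0
e=[]
for r in range(5,240,6):
    q=np.where(mm[r])[0]; e.append([r,g(onz(f,(q.min(),r+.5),12))[0],g(onz(f,(q.max()+1,r+.5),12))[0]])
print(np.array(e)[::4].tolist())
for uv in [(246,12),(249,152)]: print(g(onz(f,uv,62)),g(onz(f,uv,70)))
```

```text
((336.70953369140625, 85.66397094726562), 92.42881774902344) [ 4.7 40.3]
[[5.0, -49.2, 49.0], [29.0, -49.1, 48.9], [53.0, -48.9, -32.8], [77.0, -49.3, -36.2], [101.0, -49.1, 2.2], [125.0, -49.0, 55.7], [149.0, -49.4, 48.8], [173.0, -48.6, 48.0], [197.0, -49.0, 48.5], [221.0, -48.8, 48.3]]
[-27.4  68.9] [-25.9  67.2]
[-29.3  14.5] [-27.7  15.8]
```

The picture shows the cap at (336,86), about 4.7 mm right of the measuring line: the jar crept sideways while sliding. I'll mend that by backing the jaw off, re-centring the jar close to the stop, and closing again.

apply_moves --steps '[0, 0, 0, -0.0105, -0.08, 0, 0, 0, 0, 0, -0.0105, -0.08, 0, 0, 0, 0, 0, -0.0105, -0.08, 0, 0, 0, 0, 0, -0.0105, -0.08, 0, 0, 0, 0, 0, -0.0105, -0.08, 0, 0, 0, 0, 0, 0, 0, 0, 0.25, 0, 0, 0, 0, 0, 0, 0.35, 0, 0, 0, 0, 0, 0, 0.5, 0, 0, 0, 0, 0, 0, 0.7, 0, 0, 0, 0, 0, 0.3, 1, 0, 0, 0, 0, 0, 0.8, 1, 0, 0, 0, 0, 0, 0.9, 1, 0, 0, 0, 0, 0, 0.9, 1, 0, 0, 0, 0, 0, 0.9, 1, 0, 0, 0, 0, 0, 0.9, 1, 0, 0, 0, 0.15, 0.858, 0, 1, 0, 0, 0, 0.15, 0.858, 0, 1, 0, 0, 0, 0.15, 0.858, 0, 1, 0, 0, 0, 0.15, 0.858, 0, 1, 0, 0, 0, 0, 0, 0, 1]'

```text
time: 20.95
tcp_pos: [525.5, -51.0, 182.6]
orientation: [-2.359, -2.074, -0.002]
contact_force: [0.5, 0.6, -0.1]
opening: 1.0
grip_force: 0.0
```

Run:
```python
from h import *
a=np.radians(7.55); O=np.array([516.4,-94.9]); ex=np.array([np.cos(a),-np.sin(a)]); ey=np.array([np.sin(a),np.cos(a)])
for i in range(4): f=bot.grab_frame("scene")
g=lambda p:(np.round([(p[:2]-O)@ex,(p[:2]-O)@ey],1))
s=bot.sense();p=s["tcp_pos"];print(s["time"],p,g(p),s["opening"])
t=O+3.6*ex+40.9*ey; print("need",(t-p[:2])/25)
for c in("scene","side"):
  bot.grab_frame(c)
  for n in("jar","jaw_face"):
    for d in bot.spot_point(n,c):
      if d["at"][1]<50: print(c,n,np.round(d["at"]),g(d["at"]),round(d["p"],2))
```

```text
21.15 [525.01233224 -54.77043983 182.26982541] [ 3.3 40.9] 1.0044662819911063
need [ 0.01321455 -0.00228593]
scene jar [530. -60.  13.] [ 8.6 36.4] 0.86
scene jaw_face [518. -88.  47.] [0.1 7.4] 0.62
side jar [524. -56.  15.] [ 2.5 39.8] 0.73
side jaw_face [519. -89.  49.] [1.9 6.3] 0.87
side jaw_face [528. -53.  13.] [ 5.7 42.6] 0.54
```

apply_moves --steps '[0, 0, 0, 0.012, 0, -0.6, 1, 0, 0, 0, 0, 0, -0.9, 1, 0, 0, 0, 0, 0, -0.9, 1, 0, 0, 0, 0, 0, -0.9, 1, 0, 0, 0, 0, 0, -0.8, 1, 0, 0, 0, 0, 0, -0.3, 0.8, 0, 0, 0, 0, 0, 0, 0.65, 0, 0, 0, 0, 0, 0, 0.58, 0, 0, 0, 0, 0, 0, 0.54, 0, 0, 0, 0, 0, 0, 0.5, 0, 0, 0, 0, 0, 0, 0.4, 0, 0, 0, 0, 0, 0, 0, 0, 0, 0, 0, 0, 0, 0, 0, 0, 0, 0, 0, 0, 0]' --squeeze 30

```text
time: 22.62
tcp_pos: [526.8, -54.5, 73.9]
orientation: [2.36, 2.07, 0.003]
contact_force: [-0.1, -0.4, 6.2]
opening: 0.516
grip_force: 30.9
```

apply_moves --steps '[0, 0, 0, -0.0066, -0.05, 0.05, 0, 0, 0, 0, 0, 0, 0.15, 0, 0, 0, 0, 0, 0, 0.1, 0, 0, 0, 0, -0.08, 0.01, 0, 0, 0, 0, 0, -0.06, 0.01, 0, 0, 0, 0, 0, 0, 0, 0, 0, 0, 0, 0, 0, 0, 0, 0, 0, 0, 0, 0, 0, 0, 0]'

```text
time: 23.28
tcp_pos: [521.5, -54.9, 79.3]
orientation: [-2.362, -2.071, 0.0]
contact_force: [-0.7, 0.4, -1.1]
opening: 0.514
grip_force: 30.7
```

Run:
```python
from h import *
a=np.radians(7.55); O=np.array([516.4,-94.9]); ex=np.array([np.cos(a),-np.sin(a)]); ey=np.array([np.sin(a),np.cos(a)])
g=lambda p:(np.round([(p[:2]-O)@ex,(p[:2]-O)@ey],1))
for c in("side","scene","side","scene"):
  bot.grab_frame(c)
  for n in("jar",):
    for d in bot.spot_point(n,c):
      if d["at"][1]<50: print(c,n,np.round(d["at"]),g(d["at"]),round(d["p"],2))
s=bot.sense();p=s["tcp_pos"];print(s["time"],p,g(p),s["opening"],s["contact_force"])
```

```text
side jar [521. -58.  20.] [-0.1 37.5] 0.89
scene jar [526. -58.  17.] [ 4.5 37.3] 0.57
side jar [520. -54.  18.] [-2.2 40.5] 0.59
side jar [ 509. -143.   82.] [ -1.2 -48.8] 0.42
scene jar [528. -58.  18.] [ 6.7 38.4] 0.56
scene jar [520. -88.  48.] [2.6 7.5] 0.36
23.6833 [521.74420566 -55.00022635  79.53257498] [ 0.1 40.3] 0.5150028807206088 [ 0.34128192 -0.48523288 -0.19244267]
```

apply_moves --steps '[0, 0, 0, -0.022, -0.017, -0.1, 0, 0, 0, 0, 0, 0, -0.08, 0, 0, 0, 0, 0, 0, -0.04, 0, 0, 0, 0, 0, 0, -0.02, 0, 0, 0, 0, 0, 0, 0, 0, 0, 0, 0, 0, 0, 0, 0]'

```text
time: 24.18
tcp_pos: [521.1, -55.4, 73.9]
orientation: [-2.362, -2.071, 0.0]
contact_force: [-3.3, 0.8, 5.8]
opening: 0.512
grip_force: 30.8
```

apply_moves --steps '[0, 0, 0, 0, 0, 0, 0.55, 0, 0, 0, 0, 0, 0, 0.6, 0, 0, 0, 0, 0, 0, 0.68, 0, 0, 0, 0, 0, 0, 0.85, 0, 0, 0, 0, 0, 0, 1, 0, 0, 0, 0, 0, 0, 1, 0, 0, 0, 0, 0, 0.3, 1, 0, 0, 0, 0, 0, 0.7, 1, 0, 0, 0, 0, 0, 0.9, 1, 0, 0, 0, 0, 0, 0.9, 1, 0, 0, 0, 0, 0, 0.9, 1, 0, 0, 0, 0, 0, 0.6, 1, 0, 0, 0, -0.108, -0.852, 0, 1, 0, 0, 0, -0.108, -0.852, 0, 1, 0, 0, 0, -0.108, -0.852, 0, 1, 0, 0, 0, -0.108, -0.852, 0, 1, 0, 0, 0, 0, 0, 0, 1, 0, 0, 0, 0, 0, 0, 1]'

```text
time: 25.68
tcp_pos: [510.3, -141.5, 181.6]
orientation: [2.364, 2.069, 0.0]
contact_force: [-0.2, 0.6, 0.2]
opening: 0.997
grip_force: 0.0
```

```bash
cat > meas.py <<'E'
from h import *
a=np.radians(7.55); O=np.array([516.4,-94.9]); ex=np.array([np.cos(a),-np.sin(a)]); ey=np.array([np.sin(a),np.cos(a)])
g=lambda p:(np.round([(p[:2]-O)@ex,(p[:2]-O)@ey],1))
for i in range(3): f=bot.grab_frame("wrist")
h=cv2.cvtColor(f["color"],cv2.COLOR_RGB2HSV)
m=(((h[...,0]<4)|(h[...,0]>172))&(h[...,1]>150)&(h[...,2]>60)).astype(np.uint8); m[:,440:]=0; m[200:]=0
cc=cv2.minEnclosingCircle(max(cv2.findContours(m,0,1)[0],key=len)); print("cap",cc,g(onz(f,cc[0],120)))
k=(h[...,2]<45).astype(np.uint8); k[:, :285]=0;k[:,345:]=0;k[240:]=0;k[:120]=0
n,l,st,c=cv2.connectedComponentsWithStats(k); i=1+np.argmax(st[1:,4]); x,y,w,hh,_=st[i]
p=onz(f,(x+w/2,y+hh-w/2),96); print("knob",st[i],p.round(1),g(p))
s=bot.sense();p=s["tcp_pos"];print(s["time"],p,g(p),s["contact_force"])
E
python3 meas.py
```

```text
cap ((314.4132080078125, 78.76033020019531), 39.906673431396484) [-1.  37.5]
knob [304 177  25  40 750] [ 510.9 -140.3   96. ] [  0.5 -45.7]
25.8333 [ 510.48102244 -139.92300326  181.26422185] [  0.  -45.4] [ 0.37978843 -0.68923326  0.2290918 ]
```

Jar is now within about 1 mm of the line. Down onto the knob and pinch.

apply_moves --steps '[0, 0, 0, 0, -0.02, -0.9, 1, 0, 0, 0, 0, 0, -0.9, 1, 0, 0, 0, 0, 0, -0.9, 1, 0, 0, 0, 0, 0, -0.9, 0.8, 0, 0, 0, 0, 0, -0.8, 0.6, 0, 0, 0, 0, 0, -0.25, 0.5, 0, 0, 0, 0, 0, 0, 0.4, 0, 0, 0, 0, 0, 0, 0.3, 0, 0, 0, 0, 0, 0, 0.27, 0, 0, 0, 0, 0, 0, 0.24, 0, 0, 0, 0, 0, 0, 0.2, 0, 0, 0, 0, 0, 0, 0.1, 0, 0, 0, 0, 0, 0, 0, 0, 0, 0, 0, 0, 0, 0, 0, 0, 0, 0, 0, 0, 0, 0, 0, 0, 0, 0, 0, 0]' --squeeze 22

```text
time: 27.17
tcp_pos: [510.6, -141.3, 66.6]
orientation: [2.362, 2.071, 0.0]
contact_force: [-6.4, 2.0, 8.1]
opening: 0.199
grip_force: 21.9
```

apply_moves --steps '[0, 0, 0, -0.03, 0, 0.02, 0, 0, 0, 0, 0, 0, 0, 0, 0, 0, 0, 0.0053, 0.04, 0, 0, 0, 0, 0, 0.0053, 0.04, 0, 0, 0, 0, 0, 0.0053, 0.04, 0, 0, 0, 0, 0, 0.0053, 0.04, 0, 0, 0, 0, 0, 0.0053, 0.04, 0, 0, 0, 0, 0, 0.0053, 0.04, 0, 0, 0, 0, 0, 0.0053, 0.04, 0, 0]'

```text
time: 27.92
tcp_pos: [511.3, -134.9, 66.6]
orientation: [2.361, 2.07, 0.0]
contact_force: [-3.0, -2.1, 6.9]
opening: 0.203
grip_force: 22.4
```

apply_moves --steps '[0, 0, 0, -0.012, 0.02, 0, 0, 0, 0, 0, 0.0026, 0.02, 0, 0, 0, 0, 0, 0.0026, 0.02, 0, 0, 0, 0, 0, 0.0026, 0.02, 0, 0]'

```text
time: 28.25
tcp_pos: [511.5, -133.0, 66.6]
orientation: [2.36, 2.069, 0.001]
contact_force: [-0.9, -2.4, 5.8]
opening: 0.202
grip_force: 22.4
```

apply_moves --steps '[0, 0, 0, 0.0026, 0.02, 0, 0, 0, 0, 0, 0.0026, 0.02, 0, 0]'

```text
time: 28.42
tcp_pos: [511.6, -132.3, 66.7]
orientation: [2.36, 2.069, 0.0]
contact_force: [-1.9, -5.5, 5.9]
opening: 0.201
grip_force: 22.3
```

apply_moves --steps '[0, 0, 0, 0, 0, 0, 0, 0, 0, 0, 0, 0, 0, 0, 0, 0, 0, 0, 0, 0, 0]'

```text
time: 28.67
tcp_pos: [511.6, -132.3, 66.6]
orientation: [2.36, 2.069, 0.0]
contact_force: [-1.9, -3.0, 5.8]
opening: 0.198
grip_force: 22.4
```

```bash
python3 - <<'E'
from h import *
F=[]
for i in range(4):
    bot.grab_frame("wrist"); s=bot.sense(); F.append(s["contact_force"])
print(s["time"],s["tcp_pos"],np.round(F,1).tolist())
E
python3 meas.py
```

```text
28.8667 [ 511.56949269 -132.28933745   66.63453494] [[-1.4, -3.4, 5.5], [-1.5, -2.7, 6.3], [-0.8, -3.0, 6.0], [-0.2, -4.0, 6.4]]
cap ((316.4290771484375, 79.60285949707031), 90.74722290039062) [-0.3 40.2]
knob [300 224  31  16 389] [ 514.9 -103.    96. ] [-0.4 -8.2]
29.0167 [ 511.53990565 -132.2933535    66.60857561] [  0.1 -37.7] [-2.27258486 -3.00048961  5.66859311]
```

apply_moves --steps '[0, 0, 0, 0.0013, 0.01, 0, 0, 0, 0, 0, 0.0013, 0.01, 0, 0, 0, 0, 0, 0, 0, 0, 0]'

```text
time: 29.27
tcp_pos: [511.6, -132.2, 66.7]
orientation: [2.36, 2.069, -0.001]
contact_force: [-1.2, -5.6, 4.7]
opening: 0.201
grip_force: 22.3
```

apply_moves --steps '[0, 0, 0, 0.001, 0.008, 0, 0, 0, 0, 0, 0, 0, 0, 0, 0, 0, 0, 0, 0, 0, 0]'

```text
time: 29.52
tcp_pos: [511.6, -132.2, 66.7]
orientation: [2.359, 2.069, -0.001]
contact_force: [-2.4, -6.6, 5.0]
opening: 0.202
grip_force: 22.3
```

Run:
```python
from h import *
F=[]
for i in range(8):
    bot.grab_frame("wrist"); s=bot.sense(); F.append(s["contact_force"][1])
print(s["time"],s["tcp_pos"],np.round(F,1).tolist(),np.mean(F))
```

```text
29.9167 [ 511.56039132 -132.24474684   66.63477067] [-6.7, -6.8, -7.6, -6.1, -6.0, -5.8, -6.2, -5.8] -6.379442653416631
```

apply_moves --steps '[0, 0, 0, 0.0003, 0.002, 0, 0, 0, 0, 0, 0, 0, 0, 0, 0, 0, 0, 0, 0, 0, 0, 0, 0, 0, 0, 0, 0, 0, 0, 0, 0, 0, 0, 0, 0, 0, 0, 0, 0, 0, 0, 0]'

```text
time: 30.42
tcp_pos: [511.6, -132.2, 66.6]
orientation: [2.359, 2.069, -0.001]
contact_force: [-2.2, -6.9, 4.9]
opening: 0.203
grip_force: 22.3
```

apply_moves --steps '[0, 0, 0, 0, 0, 0, 0.22, 0, 0, 0, 0, 0, 0, 0.25, 0, 0, 0, 0, 0, 0, 0.3, 0, 0, 0, 0, 0, 0, 0.45, 0, 0, 0, 0, 0, 0, 0.7, 0, 0, 0, 0, 0, 0, 0.9, 0, 0, 0, 0, 0, 0.3, 0.9, 0, 0, 0, 0, 0, 0.7, 0.9, 0, 0, 0, 0, 0, 0.9, 0.9, 0, 0, 0, 0, 0, 0.9, 0.9, 0, 0, 0, 0, 0, 0.9, 0.9, 0, 0, 0, 0, 0, 0.9, 0.9, 0, 0, 0, 0, -0.5, 0.5, 0.9, 0, 0, 0, 0, -0.5, 0, 0.9, 0, 0, 0, 0, 0, 0, 0.9, 0, 0, 0, 0, 0, 0, 0.9]'

```text
time: 31.75
tcp_pos: [509.9, -156.3, 191.5]
orientation: [-2.363, -2.068, 0.001]
contact_force: [0.1, 0.2, 0.6]
opening: 0.9
grip_force: 0.0
```

```bash
python3 meas.py
python3 - <<'E'
from h import *
f=bot.grab_frame("wrist"); cv2.imwrite("pics/w10.png",f["color"][:260,180:460,::-1])
E
```

```text
cap ((313.8647155761719, 49.417789459228516), 41.59780502319336) [-0.3 39.1]
knob [303 148  24  34 613] [ 511.7 -132.5   96. ] [  0.3 -37.9]
31.9 [ 509.73064085 -155.1223916   191.00403667] [  1.3 -60.6] [-0.01436433 -0.06600881 -0.15035335]
```

View pics/w10.png

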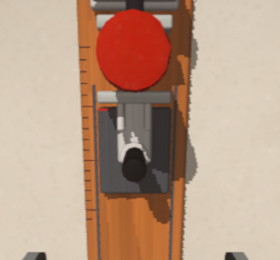

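The picture shows the jar upright (cap at crop (133,50)), held between the stop and the square jaw face (133,97), with the gripper clear.

```bash
python3 -c "
from plant import bot
print(bot.sign_off())"
```

```text
the job is handed in; nothing more can be done
None
```

The red-capped jar stands upright and centred in the closed gauge, pressed at about 5 N (after allowing for carriage friction) and released with the jaw square; I closed it twice, because in the first closing the jar crept about 5 mm off the measuring line and I re-centred it. The job is handed in at about 32 s.

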